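# Tip the check plate out of its nest

### The job

The photometer is due for its check: take the metal plate with the single large round window out of the grey storage block and lay it flat, windowed face still up, on the floor of the shallow white tray. Its nest leaves no room for fingers, so first press the plate down at its end beside the round black spot until it tips, and take the finger away: the other end then stays standing up out of the nest and can be gripped. Leave the plate with three small windows lying in its nest.

Things in the scene. Friction and masses are not known exactly. Their poses are not given: they have to be found in the camera images.
- plate_block: fixed grey block 156 (x) x 150 (y) x 54 high, origin under its centre. Two nests, 128 x 54, at x = 0, y = +34 and -34, walled all round. Nest floor: 32 above the underside from x = +64 to the edge at x = 0, then 24 degrees down to x = -64 (press end, towards the robot; a 13 mm round black spot on the rim by each nest). Plates lie flush with its top: 2 mm free at the sides and +x end, 6 at the press end.
- one_window_plate: wanted: loose aluminium plate 120 (x) x 50 (y) x 22 thick, 0.16 kg, one dark round window, 34 mm. Origin: centre of underside; z out of the windowed face; x away from the press end while nested. In either nest. Pressed (few N, mid width, 10-20 mm from that end) it rocks over the floor's edge; past 12 degrees it drops onto the slope and stays at 24 when let go, its +x end up to 20 mm above the block.
- three_window_plate: the plate to leave alone: same size, mass and axes, but with a row of three small dark round windows (18 mm); in the other nest.
- check_tray: fixed shallow white tray, 190 (x) x 130 (y) x 14 high, walls 4 thick, floor 4 thick (inner floor 4 above the worktop); origin at the centre of its underside, z up. The plate fits in anywhere inside, best along the tray's x, either way round.

How it is judged:
By the outcome, as a careful person would: the job done as asked, in the order asked, and still so for the second after the job is handed in, with the robot touching nothing.
It also fails if it takes over 48 s, if anything falls off the work surface, if the arm or the gripper's body presses on something with over 40 N, if the wrist force passes 120 N, or if a joint passes its speed limit or range.

### The arm

A 7-joint arm with a two-finger parallel gripper is mounted at the origin on a cart in front of the work surface, level with it; the furniture and walls round the work are solid. World frame = base frame: x ahead of the robot, y to its left, z up, the work surface at z = 0. Lengths are in m, angles in degrees, forces in N, time in s.
With the tool pointing down it reaches from about 0.425 to 0.875 m from the base axis. Payload 4.7 kg.
Tool frame: the origin (TCP) lies at the very end of the fingers, on their centre line; the grasp point (between the pads) lies 19 mm behind it; z points along the fingers, y is the line along which they close (so a half turn about z gives the same grasp; the last joint's range is limited). The gripper opens to 87 mm and grips with 3 to 60 N. Pads are 19 mm wide; open, the fingers measure 117 mm over their backs; the gripper's body (75 mm by 190 mm) begins 51 mm behind the grasp point.
Start: joints at [69.792, 18.392, -4.016, 83.108, 1.295, 78.541, -3.26], TCP at [0.233, -0.607, 0.223] pointing down, gripper open.
Joint ranges: [-163.93, 163.93], [-17.29, 119.83], [-79.2, 71.16], [3.27, 140.29], [-89.18, 269.18], [5.43, 117.66], [-154.24, 154.24]. Speed limits (degrees/s): [147.25, 147.25, 180, 180, 180, 180, 180].

### API

Orientations are given as [roll, pitch, yaw] about the fixed x, y, z axes, in that order (R = Rz(yaw) Ry(pitch) Rx(roll)).
In Python, from cell import get_obs, eyes, env gives the robot as it stands.
- The arm moves only by the tool servo_tool, never from a script. Its argument "series" is a list that holds one entry, the list of rows, each a list of 7 numbers: the shift along the tool's x, y, z in units of 300 mm (1.0 is 300 mm), then the turn, a rotation vector about the tool's x, y, z in units of pi rad (1.0 is pi rad), then the opening, from 0 (shut) to 1 (fully open). In form: [[[tx, ty, tz, wx, wy, wz, gripper], ...]]. A call has 1 to 12 rows; each row is the pose to reach, as a shift and turn from the pose commanded when the call began, along the tool's axes at that moment, turning the shorter way round; what a row does not reach only later rows make up. A row lasts 1/12 s, in which the tool goes at most 41.7 mm and 7.16 degrees, less where a joint would pass 70% of its speed; a pose out of reach is approached as far as the arm can. A call with a number of a shift or a turn outside -1 to 1 is refused whole. A call with a gripper value outside its range is refused whole. The fingers move at their own pace and stop on an object; "grip_force" is the grip in N (left out, the last holds). Time passes only in rows, so rows that repeat a pose let the fingers close. It gives the time, the measured TCP pose, the force, the opening and the grip force at its end, in the units of the state.
- get_obs(): the state, without advancing time (a new reading comes with each control period).
- eyes.read_camera(name): name is "side" or "top" or "wrist"; returns a dict with "frame" (400x640x3 uint8, red, green, blue), "depth" (400x640 float32, m along the optical axis (not along the pixel's ray), 0 where there is no reading), "fx", "fy", "cx", "cy" (pixels), "origin" and "rotation" of the camera in the world; the wrist camera has in their place "mount" (4x4, takes a point from camera to tool coordinates, whose origin is the TCP and whose axes are the flange's). Camera axes: x right, y down, z forward; pixel columns grow to the right and rows downward; lengths in m; the calibration is good to about 2 mm. A picture is of the moment at which its call begins: read the wrist's pose just before it.
- env.sign_off(): hands the job in; it is judged then, once.
The state is a dict: "time_s": time; "qpos": joint angles; "joint_velocities": joint speeds; "effort": joint torques, N m; "tool_pos": TCP position; "tool_rot": TCP orientation; "force": force on the tool from outside, world axes, zero at the start; "wrist_torque": the same for the moment, N m; "grip_width": finger opening in m; "grasp_force": force on a finger pad.
Only numpy, scipy, OpenCV 4.12 (cv2) and the standard library are available. Lean on these libraries where they do the work, as an engineer would, in place of code of your own. Each camera call takes 0.05 s, during which the arm holds its last target. There are 200 camera calls.

## Working session

There is one attempt and no reset: what is moved stays moved. The work goes in short steps, Python scripts to look and compute and a tool call to move; the robot and the scene stay as the last step left them, time stands still between calls to the robot, and variables do not carry over. Pictures are saved under pics/ and viewed, at most 10 in all, crops included, and the job is handed in when it is done.

Besides the shell and the picture viewer there is one more tool, called in YAML: its name, and indented under it one key for each argument. servo_tool: Moves the arm, as the interface text tells. Shifts and turns lie within -1 to 1; 1 stands for 300 mm of shift or pi rad of turn. Its arguments: {"type":"object","properties":{"series":{"type":"array"},"grip_force":{"type":"number"}},"required":["series"]}

```bash
mkdir -p pics; cat > h.py <<'E'
import numpy as np,cv2
from cell import get_obs,eyes,env
def snap(n,f):
    o=get_obs();c=eyes.read_camera(n);np.savez('pics/'+f+'.npz',**{k:v for k,v in c.items()},tp=o['tool_pos'],tr=o['tool_rot'])
    cv2.imwrite('pics/'+f+'.png',c['frame'][:,:,::-1]);return c
def world(c,u,v):
    d=c['depth'][v,u];p=np.array([(u-c['cx'])/c['fx']*d,(v-c['cy'])/c['fy']*d,d])
    return np.array(c['rotation'])@p+np.array(c['origin'])
E
python3 - <<'E'
from h import *
o=get_obs();print(o)
a=snap('top','top1');b=snap('side','side1')
print(a['origin'],a['rotation'],a['fx'],b['origin'])
E
```

```text
{'time_s': 0.0, 'qpos': array([69.79252318, 18.43867894, -4.01516513, 83.17575092,  1.29288777,
       78.54162616, -3.26251081]), 'joint_velocities': array([ 0.02818135, -0.02270264,  0.03618595, -0.07608135, -0.04851174,
       -0.08021664,  0.04632957]), 'effort': array([ 7.74663022e-05, -4.91279590e+01, -4.03926568e-01, -3.12524092e+01,
       -6.40098844e-02,  4.36964817e-02,  1.86325656e-04]), 'tool_pos': array([ 0.23285865, -0.60625034,  0.22145834]), 'tool_rot': array([-1.79889071e+02,  3.91556627e-03,  2.10139689e+01]), 'force': array([ 0.03939757, -0.16896062,  0.40122271]), 'wrist_torque': array([ 0.01672414, -0.03034982,  0.01259558]), 'grasp_force': 0.0, 'grip_width': 0.08683901176663117}
[0.49240113 0.21574208 0.90350935] [-176.61612667   -1.60136624  -89.47052391] 418.89139573886854 [0.42820137 0.8751401  0.5700151 ]
```

View pics/top1.png

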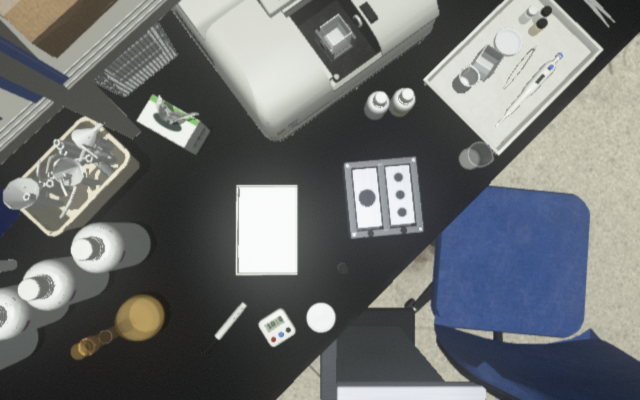

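View pics/side1.png

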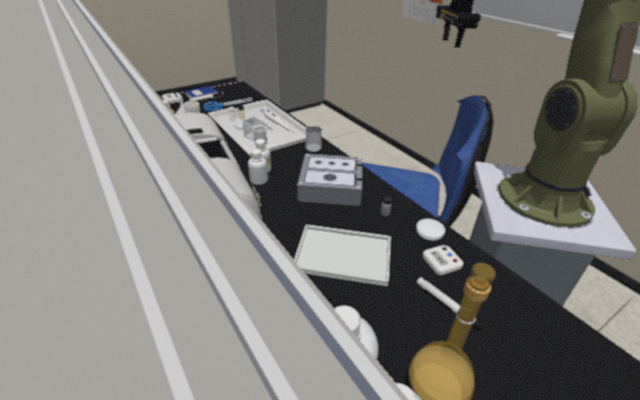

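The top view shows the block at (384,198), with the one-window plate in its left nest (window at (367,198)). Its press end is at the bottom, towards the robot. The tray is centred near (267,230). I'll enlarge the block and compute positions.

```bash
cat >> h.py <<'E'
from scipy.spatial.transform import Rotation as R
def load(f):
    c=dict(np.load('pics/'+f+'.npz'))
    if 'rotation' in c and c['rotation'].shape==(3,): c['rotation']=R.from_euler('xyz',c['rotation'],degrees=True).as_matrix()
    if 'mount' in c:
        M=c['mount'];Rt=R.from_euler('xyz',c['tr'],degrees=True).as_matrix()
        c['rotation']=Rt@M[:3,:3];c['origin']=Rt@M[:3,3]+c['tp']
    return c
def atz(c,u,v,z):
    r=c['rotation']@np.array([(u-c['cx'])/c['fx'],(v-c['cy'])/c['fy'],1]);return c['origin']+r*(z-c['origin'][2])/r[2]
E
python3 - <<'E'
from h import *
c=load('top1')
for n,u,v in [('win',367,198),('blk',384,182),('w3',401,195),('tray',267,230),('table',320,200),('traytl',240,190),('bottles',376,104),('b2',403,100),('beaker',476,155),('vial',342,268),('instr',330,130),('instr2',280,60)]:
    print(n,world(c,u,v).round(3))
im=c['frame'][:,:,::-1]
cv2.imwrite('pics/crop.png',cv2.resize(im[145:285,225:435],None,fx=3.8,fy=3.8,interpolation=cv2.INTER_CUBIC))
E
```

```text
win [0.546 0.104 0.053]
blk [0.579 0.069 0.055]
w3 [0.553 0.033 0.05 ]
tray [ 0.478  0.312 -0.001]
table [0.544 0.199 0.001]
traytl [0.563 0.371 0.001]
bottles [0.734 0.09  0.078]
b2 [0.743 0.035 0.079]
beaker [ 0.646 -0.142  0.002]
vial [0.403 0.154 0.047]
instr [0.697 0.178 0.   ]
instr2 [0.796 0.278 0.139]
```

View pics/crop.png

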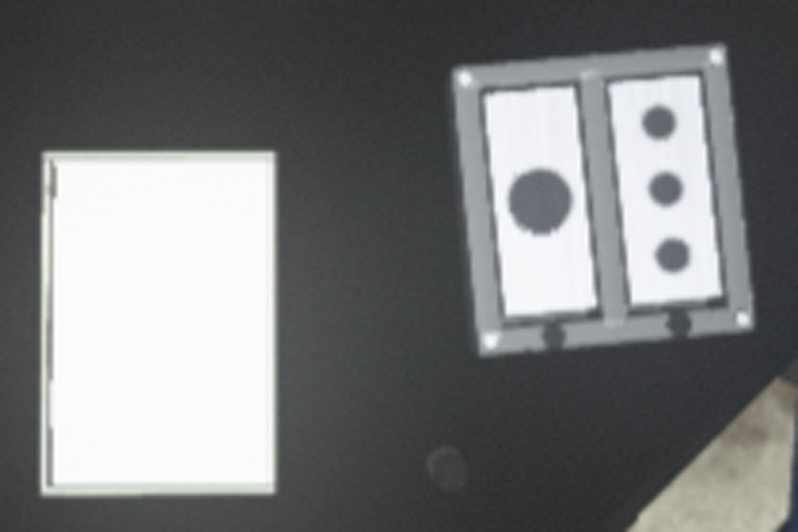

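```bash
cat >> h.py <<'E'
def rel(p,rpy,o=None):
    o=o or get_obs();R0=R.from_euler('xyz',o['tool_rot'],degrees=True)
    t=R0.inv().apply(np.array(p)-o['tool_pos'])/0.3
    w=(R0.inv()*R.from_euler('xyz',rpy,degrees=True)).as_rotvec()/np.pi
    return t.round(4),w.round(4)
E
python3 - <<'E'
from h import *
c=load('top1')
f=lambda L,z:np.array([atz(c,225+u/3.8,145+v/3.8,z) for u,v in L])
def q(n,L,z):
    P=f(L,z); # order: farleft, farright, nearright, nearleft
    ax=(P[0]+P[1]-P[2]-P[3])/2; ay=(P[0]+P[3]-P[1]-P[2])/2
    print(n,P.mean(0).round(4),'L',np.linalg.norm(ax).round(4),'W',np.linalg.norm(ay).round(4),'yaw',np.degrees(np.arctan2(ax[1],ax[0])).round(2),np.degrees(np.arctan2(-ay[0],ay[1])).round(2))
q('blk',[(454,70),(725,45),(752,327),(480,354)],.054)
q('plate',[(483,93),(577,85),(597,306),(505,315)],.054)
q('tray',[(42,152),(275,152),(275,494),(42,494)],.014)
print(f([(540,201)],.054))
# height map along the way
v,u=np.mgrid[0:400:2,0:640:2];d=c['depth'][v,u];ok=d>0
P=np.stack([(u-c['cx'])/c['fx']*d,(v-c['cy'])/c['fy']*d,d],-1)[ok]@c['rotation'].T+c['origin']
for t in np.linspace(0,1,12):
    x,y=np.array([.233,-.607])*(1-t)+t*np.array([.5,.1])
    m=np.hypot(P[:,0]-x,P[:,1]-y)<.12
    print(round(x,2),round(y,2),P[m,2].max().round(3) if m.any() else None)
print(rel([.5,.1,.15],[180,0,5]))
E
```

```text
blk [0.5478 0.0698 0.054 ] L 0.1528 W 0.1473 yaw 5.41 6.08
plate [0.5469 0.1035 0.054 ] L 0.1195 W 0.0503 yaw 5.6 5.84
tray [0.4789 0.3108 0.014 ] L 0.1895 W 0.129 yaw 0.99 0.51
[[0.54598586 0.10377931 0.054     ]]
0.23 -0.61 -0.045
0.26 -0.54 -0.007
0.28 -0.48 -0.198
0.31 -0.41 -0.301
0.33 -0.35 -0.299
0.35 -0.29 -0.299
0.38 -0.22 -0.299
0.4 -0.16 0.002
0.43 -0.09 0.056
0.45 -0.03 0.058
0.48 0.04 0.058
0.5 0.1 0.059
(array([ 1.6756, -1.878 ,  0.2416]), array([-0.0005,  0.0001,  0.089 ]))
```

servo_tool:
  series:
    - [[0.08, -0.065, 0, 0, 0, 0.0075, 0], [0.16, -0.13, 0, 0, 0, 0.015, 0], [0.24, -0.19, 0, 0, 0, 0.022, 0], [0.32, -0.26, 0, 0, 0, 0.03, 0], [0.4, -0.32, 0, 0, 0, 0.037, 0], [0.48, -0.39, 0, 0, 0, 0.045, 0], [0.57, -0.45, 0, 0, 0, 0.052, 0], [0.65, -0.52, 0, 0, 0, 0.06, 0], [0.73, -0.58, 0, 0, 0, 0.067, 0], [0.81, -0.65, 0, 0, 0, 0.074, 0], [0.89, -0.71, 0, 0, 0, 0.08, 0], [0.97, -0.77, 0, 0, 0, 0.085, 0]]

```text
time_s: 1.1
tool_pos: [0.4222, -0.2852, 0.2223]
tool_rot: [-180.0, 0.0, 5.7]
force: [0.6, -0.1, -0.5]
grip_width: 0.0146
grasp_force: 0.0
```

```bash
python3 -c "
from h import *
o=get_obs();print(o['time_s'],o['tool_pos'],o['tool_rot'],o['qpos'],o['grip_width'])
print(rel([.5017,.0992,.12],[180,0,5.7]))"
```

```text
1.1 [ 0.42217681 -0.2851698   0.22228274] [-1.79996771e+02  2.95473726e-02  5.67128384e+00] [ 48.90993188   2.09304561 -18.23276577 102.21604777   0.69069177
  75.82260449 -53.80966307] 0.014640192491477369
(array([ 0.3906, -1.2487,  0.3408]), array([-0.    ,  0.0002, -0.0002]))
```

servo_tool:
  series:
    - [[0.04, -0.11, 0, 0, 0, 0, 0], [0.08, -0.22, 0, 0, 0, 0, 0], [0.12, -0.33, 0, 0, 0, 0, 0], [0.16, -0.44, 0, 0, 0, 0, 0], [0.2, -0.55, 0, 0, 0, 0, 0], [0.23, -0.66, 0, 0, 0, 0, 0], [0.27, -0.77, 0, 0, 0, 0, 0], [0.31, -0.88, 0, 0, 0, 0, 0], [0.35, -0.96, 0, 0, 0, 0, 0], [0.39, -1.0, 0, 0, 0, 0, 0], [0.39, -1.0, 0, 0, 0, 0, 0]]

```text
time_s: 2.02
tool_pos: [0.5093, 0.0279, 0.2224]
tool_rot: [-179.9, -0.1, 6.1]
force: [-0.5, 0.6, 1.6]
grip_width: 0.0006
grasp_force: 0.0
```

```bash
python3 -c "
from h import *
o=get_obs();print(o['time_s'],o['tool_pos'],o['tool_rot'],o['qpos'],o['grip_width'])
print(rel([.5017,.0992,.07],[180,0,5.7]))
snap('wrist','w1')"
```

```text
2.0167 [0.50929221 0.02787531 0.22242854] [-1.79878594e+02 -5.53286396e-02  6.09194843e+00] [ 30.32373523   3.14347859 -37.31527136 101.62162431   1.84044617
  75.82725976 -91.30687409] 0.0005899939428460674
(array([-4.000e-04, -2.380e-01,  5.086e-01]), array([-0.0007, -0.0003,  0.0022]))
```

View pics/w1.png

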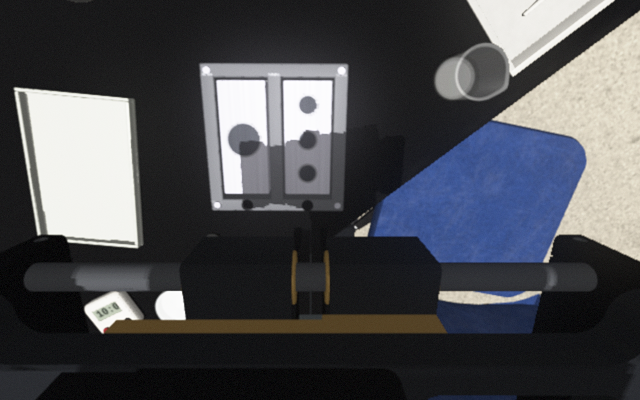

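The wrist view shows the wanted plate with corners near (217,80), (267,80), (270,195) and (222,196), and its window at (244,139). Its black spot is at (247,205).

```bash
python3 -c "
from h import *
c=load('w1')
P=np.array([atz(c,u,v,.054) for u,v in [(217,80),(267,80),(270,195),(222,196)]])
ax=(P[0]+P[1]-P[2]-P[3])/2
print(P.mean(0),np.linalg.norm(ax),np.degrees(np.arctan2(ax[1],ax[0])),atz(c,247,205,.054),atz(c,244,139,.054),world(c,225,100),world(c,258,185))"
```

```text
[0.54398761 0.10309688 0.054     ] 0.12145622532614637 4.720693739773988 [0.4724275  0.09640831 0.054     ] [0.54575485 0.10327927 0.054     ] [0.58332161 0.12480875 0.0533114 ] [0.49665273 0.08562795 0.05267155]
```

servo_tool:
  series:
    - [[0, -0.08, 0.1, 0, 0, 0, 0], [0, -0.16, 0.2, 0, 0, 0, 0], [0, -0.22, 0.3, 0, 0, 0, 0], [0, -0.238, 0.4, 0, 0, 0, 0], [0, -0.238, 0.46, 0, 0, 0, 0], [0, -0.238, 0.49, 0, 0, 0, 0], [0, -0.238, 0.49, 0, 0, 0, 0], [0, -0.238, 0.49, 0, 0, 0, 0]]

```text
time_s: 2.73
tool_pos: [0.5016, 0.0932, 0.0758]
tool_rot: [180.0, 0.0, 5.6]
force: [0.3, -0.0, 1.0]
grip_width: 0.0006
grasp_force: 0.0
```

```bash
python3 -c "
from h import *
print(rel([.5017,.0992,.041],[180,0,5.7]))"
```

```text
(array([ 0.0024, -0.02  ,  0.1161]), array([ 0.0001,  0.0001, -0.0005]))
```

servo_tool:
  series:
    - [[0.002, -0.02, 0.03, 0, 0, 0, 0], [0.002, -0.02, 0.055, 0, 0, 0, 0], [0.002, -0.02, 0.07, 0, 0, 0, 0], [0.002, -0.02, 0.08, 0, 0, 0, 0], [0.002, -0.02, 0.09, 0, 0, 0, 0], [0.002, -0.02, 0.1, 0, 0, 0, 0], [0.002, -0.02, 0.107, 0, 0, 0, 0], [0.002, -0.02, 0.107, 0, 0, 0, 0]]

```text
time_s: 3.4
tool_pos: [0.501, 0.1004, 0.043]
tool_rot: [180.0, 0.0, 5.7]
force: [-0.0, 0.6, -0.0]
grip_width: 0.0005
grasp_force: 0.0
```

servo_tool:
  series:
    - [[0, 0, -0.05, 0, 0, 0, 0], [0, 0, -0.15, 0, 0, 0, 0], [0, 0, -0.27, 0, 0, 0, 0.3], [0, 0, -0.38, 0, 0, 0, 0.8], [0, 0, -0.45, 0, 0, 0, 0.8], [0, 0, -0.45, 0, 0, 0, 0.8], [0, 0, -0.45, 0, 0, 0, 0.8]]

```text
time_s: 3.98
tool_pos: [0.5023, 0.1005, 0.1798]
tool_rot: [180.0, -0.2, 5.7]
force: [0.7, -1.0, -0.2]
grip_width: 0.0261
grasp_force: 0.0
```

```bash
python3 -c "
from h import *
snap('side','s2');c=snap('wrist','w2')
s=cv2.imread('pics/s2.png')[130:220,280:390];w=cv2.imread('pics/w2.png')
cv2.imwrite('pics/v2.png',np.vstack([cv2.resize(w,(480,300)),cv2.resize(s,(480,300),interpolation=cv2.INTER_CUBIC)]))"
```

```text
(no output)
```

View pics/v2.png

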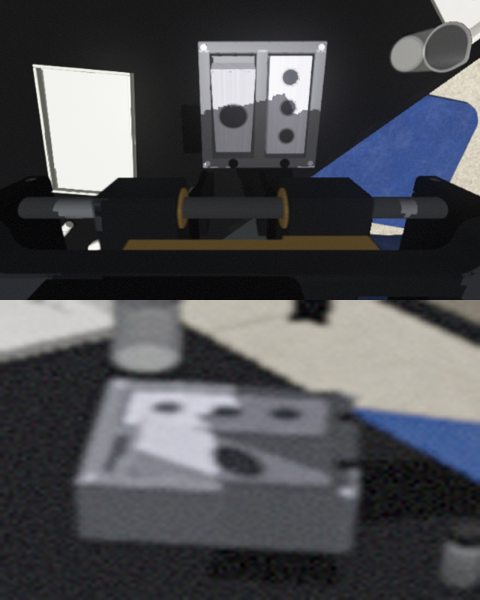

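The plate has tipped and stays tipped. In the wrist image its raised end shows a top edge near v≈89 (full resolution), u≈281–340. I'll measure that edge.

```bash
python3 -c "
from h import *
c=load('w2')
for v in (76,80,84,88,92,96,100,110,130): print(v,world(c,310,v).round(4))
for u in range(276,346,6): print(u,world(c,u,98).round(4),c['frame'][98,u])"
```

```text
76 [0.6054 0.111  0.0315]
80 [0.6017 0.1107 0.0335]
84 [0.5961 0.1101 0.0604]
88 [0.5924 0.1098 0.0688]
92 [0.5888 0.1094 0.0758]
96 [0.5857 0.1091 0.076 ]
100 [0.5827 0.1088 0.0738]
110 [0.5747 0.108  0.0695]
130 [0.5576 0.1063 0.0611]
276 [0.5819 0.1391 0.0541] [177 177 182]
282 [0.5819 0.132  0.0739] [222 220 231]
288 [0.5825 0.1271 0.0731] [229 228 233]
294 [0.583  0.1222 0.0729] [225 224 231]
300 [0.5834 0.1171 0.0753] [229 229 234]
306 [0.5839 0.1122 0.0746] [228 226 232]
312 [0.5844 0.1073 0.073 ] [227 227 233]
318 [0.5849 0.1024 0.0747] [231 231 236]
324 [0.5855 0.0973 0.0716] [228 226 232]
330 [0.5859 0.0925 0.0745] [231 231 237]
336 [0.5864 0.0875 0.0732] [231 230 236]
342 [0.5878 0.0807 0.0543] [164 164 169]
```

```bash
python3 -c "
from h import *
print(get_obs()['grip_width'],rel([.5677,.107,.106],[180,-24,5.7]))"
```

```text
0.03382725229510502 (array([ 0.2252, -0.0006,  0.2377]), array([1.000e-04, 1.338e-01, 1.000e-04]))
```

servo_tool:
  series:
    - [[0.05, 0, 0, 0, 0.03, 0, 0.8], [0.1, 0, 0, 0, 0.06, 0, 0.8], [0.16, 0, 0.04, 0, 0.09, 0, 0.8], [0.2, 0, 0.1, 0, 0.12, 0, 0.8], [0.225, 0, 0.18, 0, 0.134, 0, 0.8], [0.225, 0, 0.238, 0, 0.134, 0, 0.8], [0.225, 0, 0.238, 0, 0.134, 0, 0.8], [0.225, 0, 0.238, 0, 0.134, 0, 0.8], [0.225, 0, 0.238, 0, 0.134, 0, 0.8]]

```text
time_s: 4.83
tool_pos: [0.569, 0.1075, 0.1076]
tool_rot: [-180.0, -24.1, 5.7]
force: [0.3, 0.1, 1.1]
grip_width: 0.0695
grasp_force: 0.0
```

```bash
python3 -c "
from h import *
print(get_obs()['grip_width'],get_obs()['tool_pos'],rel([.588,.109,.0605],[180,-24,5.7]))"
```

```text
0.06950815684319679 [0.56903497 0.10749907 0.10756474] (array([-0.0063,  0.0014,  0.1691]), array([-0.0003, -0.0008,  0.0001]))
```

servo_tool:
  series:
    - [[-0.003, 0.001, 0.05, 0, 0, 0, 0.8], [-0.005, 0.001, 0.1, 0, 0, 0, 0.8], [-0.005, 0.001, 0.14, 0, 0, 0, 0.8], [-0.005, 0.001, 0.162, 0, 0, 0, 0.8], [-0.005, 0.001, 0.167, 0, 0, 0, 0.8], [-0.005, 0.001, 0.167, 0, 0, 0, 0.6], [-0.005, 0.001, 0.167, 0, 0, 0, 0.5], [-0.005, 0.001, 0.167, 0, 0, 0, 0.4], [-0.005, 0.001, 0.167, 0, 0, 0, 0.4], [-0.005, 0.001, 0.167, 0, 0, 0, 0.4]]
  grip_force: 40

```text
time_s: 5.67
tool_pos: [0.588, 0.1088, 0.0615]
tool_rot: [180.0, -24.2, 5.7]
force: [0.5, -0.1, 0.6]
grip_width: 0.0494
grasp_force: 40.0
```

servo_tool:
  series:
    - [[0.007, 0, -0.015, 0, 0, 0, 0.4], [0.014, 0, -0.03, 0, 0, 0, 0.4], [0.027, 0, -0.06, 0, 0, 0, 0.4], [0.041, 0, -0.092, 0, 0, 0, 0.4], [0.059, 0, -0.132, 0, 0, 0, 0.4], [0.078, 0, -0.174, 0, 0, 0, 0.4], [0.096, 0, -0.215, 0, 0, 0, 0.4], [0.116, 0, -0.26, 0, 0, 0, 0.4], [0.136, 0, -0.305, 0, 0, 0, 0.4], [0.136, 0, -0.305, 0, 0, 0, 0.4], [0.136, 0, -0.305, 0, 0, 0, 0.4]]

```text
time_s: 6.58
tool_pos: [0.5876, 0.1088, 0.1616]
tool_rot: [180.0, -24.2, 5.7]
force: [0.0, -0.3, -1.8]
grip_width: 0.0495
grasp_force: 40.0
```

```bash
python3 -c "
from h import *
o=get_obs();print(o['tool_pos'],o['tool_rot'],o['grip_width'],o['grasp_force'],o['force'],rel([.532,.310,.16],[180,0,.7]))
c=snap('wrist','w3')"
```

```text
[0.58756766 0.10875873 0.16161578] [179.95745258 -24.19209315   5.72560431] 0.04952376439804139 39.99853849411011 [ 0.04032117 -0.33480906 -1.77163728] (array([-0.1093, -0.6859, -0.0437]), array([-0.0057, -0.1343,  0.0275]))
```

View pics/w3.png

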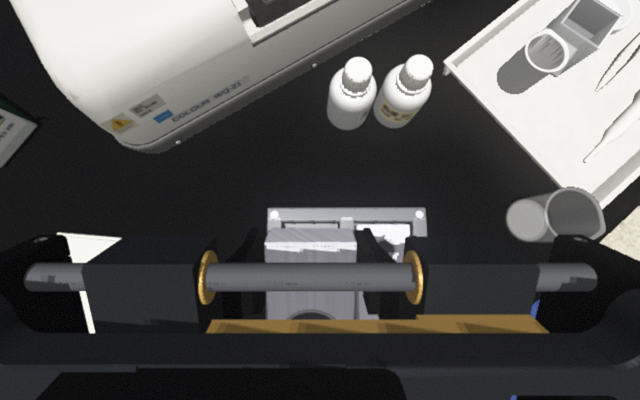

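The plate is held at its raised end (end face at (310,240)), still at 24 degrees, and the nest is empty. Next I carry it over the tray while levelling it.

servo_tool:
  series:
    - [[-0.01, -0.07, -0.004, -0.0005, -0.013, 0.003, 0.4], [-0.02, -0.14, -0.008, -0.001, -0.027, 0.005, 0.4], [-0.03, -0.21, -0.013, -0.002, -0.04, 0.008, 0.4], [-0.044, -0.28, -0.018, -0.002, -0.054, 0.011, 0.4], [-0.055, -0.35, -0.022, -0.003, -0.067, 0.014, 0.4], [-0.066, -0.42, -0.026, -0.004, -0.08, 0.016, 0.4], [-0.077, -0.49, -0.031, -0.004, -0.094, 0.019, 0.4], [-0.088, -0.56, -0.035, -0.005, -0.107, 0.022, 0.4], [-0.099, -0.63, -0.04, -0.005, -0.12, 0.025, 0.4], [-0.109, -0.686, -0.044, -0.0057, -0.134, 0.0275, 0.4], [-0.109, -0.686, -0.044, -0.0057, -0.134, 0.0275, 0.4], [-0.109, -0.686, -0.044, -0.0057, -0.134, 0.0275, 0.4]]

```text
time_s: 7.63
tool_pos: [0.531, 0.3107, 0.1577]
tool_rot: [-180.0, 0.2, 0.8]
force: [0.6, -0.3, -1.6]
grip_width: 0.0495
grasp_force: 40.0
```

```bash
python3 -c "
from h import *
o=get_obs();print(o['tool_pos'],o['tool_rot'],o['grip_width'],o['qpos'],rel([.533,.310,.019],[180,0,.7]))
a=snap('side','s3');b=snap('top','t3')
cv2.imwrite('pics/v3.png',np.hstack([cv2.resize(cv2.imread('pics/s3.png')[180:300,270:430],(480,360)),cv2.resize(cv2.imread('pics/t3.png')[170:290,220:320],(300,360))]))"
```

```text
[0.53095153 0.31069345 0.1576519 ] [-1.79978146e+02  1.66478049e-01  8.31067403e-01] 0.04951006221343846 [   5.53871945   23.3577057   -48.36902835   91.75218575   17.90658285
   73.16446689 -134.9390468 ] (array([0.0081, 0.0026, 0.4622]), array([-0.0001,  0.0009,  0.0007]))
```

View pics/v3.png

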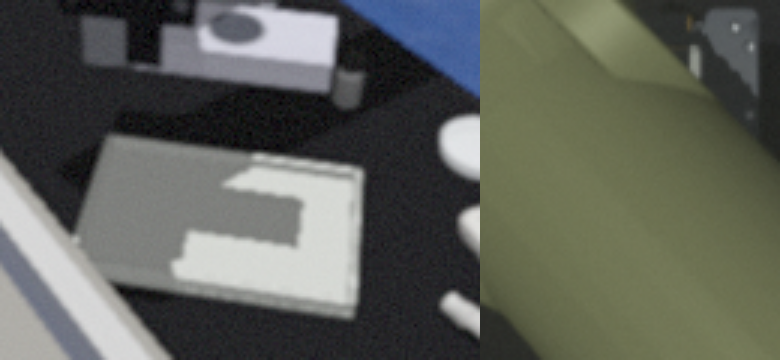

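servo_tool:
  series:
    - [[0.007, 0.002, 0.06, 0, 0, 0, 0.4], [0.007, 0.002, 0.14, 0, 0, 0, 0.4], [0.007, 0.002, 0.23, 0, 0, 0, 0.4], [0.007, 0.002, 0.31, 0, 0, 0, 0.4], [0.007, 0.002, 0.37, 0, 0, 0, 0.4], [0.007, 0.002, 0.41, 0, 0, 0, 0.4], [0.007, 0.002, 0.44, 0, 0, 0, 0.4], [0.007, 0.002, 0.45, 0, 0, 0, 0.4], [0.007, 0.002, 0.455, 0, 0, 0, 0.4], [0.007, 0.002, 0.455, 0, 0, 0, 0.4]]

```text
time_s: 8.57
tool_pos: [0.5344, 0.3097, 0.0238]
tool_rot: [-179.9, -0.1, 0.7]
force: [-0.3, -0.5, -1.2]
grip_width: 0.0492
grasp_force: 40.0
```

servo_tool:
  series:
    - [[0, 0, 0.009, 0, 0, 0, 0.4], [0, 0, 0.018, 0, 0, 0, 0.4], [0, 0, 0.025, 0, 0, 0, 0.4], [0, 0, 0.028, 0, 0, 0, 0.4], [0, 0, 0.028, 0, 0, 0, 0.4]]

```text
time_s: 8.98
tool_pos: [0.5337, 0.3094, 0.0144]
tool_rot: [-180.0, 0.0, 0.7]
force: [1.0, 0.1, -0.3]
grip_width: 0.0498
grasp_force: 40.0
```

servo_tool:
  series:
    - [[0, 0, 0.003, 0, 0, 0, 0.4], [0, 0, 0.006, 0, 0, 0, 0.4], [0, 0, 0.006, 0, 0, 0, 0.4]]

```text
time_s: 9.23
tool_pos: [0.534, 0.3097, 0.0133]
tool_rot: [-180.0, -0.0, 0.7]
force: [-1.5, -0.5, 2.2]
grip_width: 0.0499
grasp_force: 40.0
```

servo_tool:
  series:
    - [[0, 0, 0, 0, 0, 0, 0.6], [0, 0, 0, 0, 0, 0, 0.7], [0, 0, 0, 0, 0, 0, 0.7], [0, 0, 0, 0, 0, 0, 0.7], [0, 0, 0, 0, 0, 0, 0.7], [0, 0, -0.05, 0, 0, 0, 0.7], [0, 0, -0.12, 0, 0, 0, 0.7], [0, 0, -0.24, 0, 0, 0, 0.7], [0, 0, -0.36, 0, 0, 0, 0.7], [0, 0, -0.45, 0, 0, 0, 0.7], [0, 0, -0.5, 0, 0, 0, 0.7], [0, 0, -0.5, 0, 0, 0, 0.7]]

```text
time_s: 10.23
tool_pos: [0.5359, 0.3115, 0.1686]
tool_rot: [-179.8, -0.4, 0.7]
force: [0.4, 0.0, 0.4]
grip_width: 0.061
grasp_force: 0.0
```

```bash
python3 -c "
from h import *
snap('side','s4');snap('wrist','w4')
cv2.imwrite('pics/v4.png',np.vstack([cv2.resize(cv2.imread('pics/s4.png')[140:300,270:430],(480,320)),cv2.resize(cv2.imread('pics/w4.png'),(480,280))]))"
```

```text
(no output)
```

View pics/v4.png

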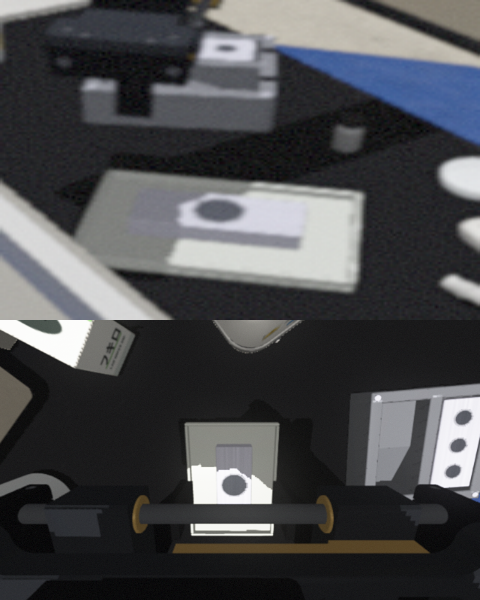

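The plate lies flat in the tray with its window up, and the fingers are clear. I'll check heights of both plates before handing in.

```bash
python3 -c "
from h import *
c=load('w4')
f=lambda u,v:world(c,int(u/.75),int((v-320)/.7)).round(4)
for p in [(450,405),(446,430),(441,458),(437,480),(470,430),(430,405),(222,450),(246,450),(222,470),(246,470),(234,455),(246,494),(222,494),(200,440),(265,500)]: print(p,f(*p))"
```

```text
(450, 405) [0.6033 0.0606 0.0545]
(446, 430) [0.5718 0.0555 0.0521]
(441, 458) [0.5347 0.0524 0.0534]
(437, 480) [0.5042 0.0509 0.0541]
(470, 430) [0.5725 0.0294 0.0548]
(430, 405) [0.603  0.0822 0.0523]
(222, 450) [0.5359 0.3254 0.0253]
(246, 450) [0.5366 0.2929 0.0262]
(222, 470) [0.5052 0.3253 0.0265]
(246, 470) [0.5053 0.292  0.0256]
(234, 455) [0.5292 0.309  0.0271]
(246, 494) [0.4667 0.2909 0.0256]
(222, 494) [0.4658 0.3254 0.0246]
(200, 440) [0.546  0.3585 0.0048]
(265, 500) [0.4453 0.26   0.0034]
```

The plate's top is at 26 mm all over, so it lies flat on the tray floor. The three-window plate is flush with the block at 54 mm. Handing in.

```bash
python3 -c "
from h import *
print(env.sign_off())"
```

```text
the job is handed in; nothing more can be done
None
```

The one-window plate lies flat on the tray floor with its window up, the three-window plate is still flush in its nest, and the job was handed in at about 10 s of the 48 s allowed; no verdict was returned.

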